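Spring the touch-latch cupboard and swing it wide

TASK

Two low wooden push-to-open cupboards without handles stand on the counter. With the fingertips, press in the free edge of the wider cupboard's door so that its catch lets go and the door springs ajar, then push that door wide open, about square to the cupboard, and leave it so. Keep the narrower cupboard shut, and do not shift or lift the bell, the stapler or the cup of candy sticks.

Things in the scene. Friction and masses are not known exactly. Their poses are not given: they have to be found in the camera images.
- wide_cupboard: The wider low wooden cupboard, fixed to the counter: 136 mm wide (y), 90 mm deep (x) without the door, 120 mm high. Origin at the centre of the carcass's underside, on the counter; +x points to its back, -x out of its front towards the robot, y along its front. Its one plain door lies over the front. In the shut wider cupboard lie two tins.
- wide_door (a joint): Angle of the wider door, rad. 0: shut and latched; negative: pressed in (stop -0.038). At about -0.02 (2.5 mm at the free edge, about 4 N) the catch lets go for good, and a spring pushes the door ajar to about 0.6 as the finger backs away. From there it swings freely (under 0.5 N at the free edge) and stays where it is left; stop at 1.75. Square to the front is 1.57.
- wide_press (a point): The spot to press on the wider door: on its outer face, 25 mm from the free edge (105 mm from the hinge), 100 mm above the counter, 16 mm below the top edge. Moves with the door; its x axis points through the door inwards. The door is 130 mm wide, 112 mm high (4 to 116 mm above the counter) and 12 mm thick.
- wide_hinge (a point): Point on the wider door's upright hinge axis, 80 mm above the counter, at the left (+y) end of the cupboard's front, in the middle of the door's thickness; the shut door runs from here along the cupboard's -y and swings out towards -x. It lies 12 mm in front of the carcass front.
- narrow_cupboard: The narrower cupboard of the same make, fixed to the counter: 91 mm wide (y), 90 mm deep, 120 mm high, origin and axes as the wider one. To stay shut.
- narrow_door (a joint): Angle of the narrower cupboard's door in rad (85 mm wide, same kind of catch, hinge at its left). 0 is shut; it must stay there.
- counter_bell: Call bell, 76 mm across, 59 mm high, loose, not to be disturbed. Origin at the centre of its underside.
- stapler: Stapler, 34 x 131 x 45 mm, loose, not to be disturbed. Origin at the centre of its underside.
- stick_cup: Clear cup of candy sticks, 79 x 76 mm, 135 mm high, loose, not to be disturbed. Origin at the centre of its underside.
- wide_striker (a point): Where the catch striker, a thin steel tongue, leaves the wider door's inner face: 100 mm from the hinge, 22 mm above the counter. It sticks 30 mm inwards and is 5 mm wide, 10 mm high; keep fingertips above it when reaching behind the door. Moves with the door.

How it is judged:
By the outcome, as a careful person would: the job done as asked, in the order asked, and still so for the second after the job is handed in, with the robot touching nothing.
It also fails if it takes over 42 s, if anything falls off the work surface, if the arm or the gripper's body presses on something with over 40 N, if the wrist force passes 120 N, or if a joint passes its speed limit or range.

ROBOT

A 7-joint arm with a two-finger parallel gripper is mounted at the origin on a cart in front of the work surface, level with it; the furniture and walls round the work are solid. World frame = base frame: x ahead of the robot, y to its left, z up, the work surface at z = 0. Lengths are in m, angles in degrees, forces in N, time in s.
With the tool pointing down it reaches from about 0.425 to 0.825 m from the base axis. Payload 3.6 kg.
Tool frame: the origin (TCP) lies at the very end of the fingers, on their centre line; the grasp point (between the pads) lies tcp_to_grasp behind it (tcp_to_grasp is the distance from the TCP to the grasp point, in m); z points along the fingers, y is the direction in which the jaws open and shut (so a half turn about z gives the same grasp; the last joint's range is limited). The gripper opens to 85 mm and grips with 20 to 120 N. Pads are 22 mm wide; open, the fingers measure 114 mm over their backs; the gripper's body (76 mm by 85 mm) begins 54 mm behind the grasp point. The pads swing forward as they close: fully open they stand 13 mm farther back than shut.
Start: joints at [-66.492, 35.231, -0.722, 81.555, 0.464, 63.22, -2.315], TCP at [0.275, 0.589, 0.231] pointing down, gripper open.
Joint ranges: [-178.69, 178.69], [-17.37, 117.87], [-77.05, 75.6], [15.02, 138.74], [-78.02, 258.01], [0.78, 113.62], [-162.83, 162.83]. Speed limits (degrees/s): [159.86, 159.86, 180, 180, 180, 180, 180].

INTERFACE

Orientations are given as [roll, pitch, yaw] about the fixed x, y, z axes, in that order (R = Rz(yaw) Ry(pitch) Rx(roll)).
In Python, from station import read_state, snapshot, sign_off, spot_in, tcp_to_grasp gives the robot as it stands.
- The arm moves only by the tool apply_moves, never from a script. Its argument "deltas" is a list of rows, each a list of 3 entries, a list of its own where there are three numbers: the turn, a rotation vector about the tool's x, y, z in degrees, then the shift along the tool's x, y, z in mm, then the gripper's target within -1 to 1 (shut at 1, half-way at 0, fully open at -1). A call has 1 to 12 rows; each row shifts and turns the commanded pose from where the row before left it, along the tool's axes as they then stand; what a row does not reach is not made up. A row lasts 1/12 s, in which the tool goes at most 41.7 mm and 7.16 degrees, less where a joint would pass 70% of its speed; a pose out of reach is approached as far as the arm can. A call with a gripper value outside its range is refused whole. The fingers move at their own pace and stop on an object; "squeeze" is the grip in N (left out, the last holds). Time passes only in rows, so rows that do not move let the fingers close. It gives the time, the measured TCP pose, the force and the opening at its end, in the units of the state.
- read_state(): the state, without advancing time (a new reading comes with each control period).
- snapshot(name): name is "side" or "top" or "wrist"; returns a dict with "image" (480x640x3 uint8, red, green, blue), "fx", "fy", "cx", "cy" (pixels), "R" (3x3) and "t" (3): a world point X has camera coordinates R X + t; the wrist camera has in their place "tool_from_camera" (4x4, takes a point from camera to tool coordinates, whose origin is the TCP and whose axes are the flange's). Camera axes: x right, y down, z forward; pixel columns grow to the right and rows downward; lengths in m; the calibration is good to about 2 mm. A picture is of the moment at which its call begins: read the wrist's pose just before it. There is no depth.
- sign_off(): hands the job in, once; it reports no verdict.
Trained networks look in the newest picture that a camera, given by its name, has taken for a name from the list of things; names that differ only in an ending like _2 or _b are one class to them, and where a whole thing is asked for, a point or a joint stands for the part that bears it (a point fixed in the world has none). Each returns a list of dicts, best first, with "p" (0 to 1); they miss things now and then, are a little off and sometimes report something else, mostly with a low value. They report only what shows in the picture. A call takes as long as a camera call.
- spot_in(camera, thing): "pixel" ([column, row] in pixels, amid what is visible of it).
The state is a dict: "t": time; "joint_positions": joint angles; "dq": joint speeds; "tau": joint torques, N m; "tool_pos": TCP position; "tcp_rot": TCP orientation; "contact_force": force on the tool from outside, world axes, zero at the start; "torque": the same for the moment, N m; "finger_gap": finger opening in m.
Only numpy, scipy, OpenCV 4.12 (cv2) and the standard library are available. Lean on these libraries where they do the work, as an engineer would, in place of code of your own. Each camera call takes 0.05 s, during which the arm holds its last target.

## Working session

There is one attempt and no reset: what is moved stays moved. The work goes in short steps, Python scripts to look and compute and a tool call to move; the robot and the scene stay as the last step left them, time stands still between calls to the robot, and variables do not carry over. Pictures are saved under pics/ and viewed, and the job is handed in when it is done.

Besides the shell and the picture viewer there is one more tool, called by a JSON object that holds its "op" and its "data". apply_moves: Moves the arm, as the interface text tells. Its arguments: {"type":"object","properties":{"deltas":{"type":"array","items":{"type":"array"}},"squeeze":{"type":"number"}},"required":["deltas"]}

```bash
ls; mkdir -p pics
python3 - <<'E'
from station import *
import cv2
print(read_state(), tcp_to_grasp)
for n in ["side","top","wrist"]:
    s=snapshot(n); cv2.imwrite(f"pics/{n}0.png",s["image"][:,:,::-1])
    print(n,{k:v for k,v in s.items() if k!="image"})
    for th in ["wide_cupboard","narrow_cupboard","wide_door","wide_press","wide_hinge","counter_bell","stapler","stick_cup"]:
        print(th,[(d["pixel"],round(d["p"],2)) for d in spot_in(n,th)[:2]])
E
```

```text
pics
{'t': 0.0, 'joint_positions': array([-66.49361569,  35.29147839,  -0.72192061,  81.64540465,
         0.46558896,  63.22118194,  -2.31451438]), 'dq': array([ 0.00071823,  0.07482019, -0.05261082,  0.07026553,  0.00913701,
       -0.06384943,  0.01153195]), 'tau': array([ 2.57367565e-04, -4.69220781e+01,  2.58996505e-01, -1.71034831e+01,
        9.78063152e-03,  9.57286597e-03, -5.95747409e-06]), 'tool_pos': array([0.27462131, 0.5882447 , 0.23008939]), 'tcp_rot': array([-1.79844897e+02,  4.28012487e-03,  1.54979267e+02]), 'contact_force': array([-1.25275789,  0.92836607, -0.2835932 ]), 'torque': array([ 0.0435262 , -0.0142843 ,  0.05000668]), 'finger_gap': 0.08546282265548205} 0.0187
side {'fx': 591.2474098497016, 'fy': 591.2474098497016, 'cx': 326.5550309951, 'cy': 234.9777416589442, 'R': array([[ 0.87466156, -0.48472097,  0.00356754],
       [-0.20262028, -0.37228718, -0.90573025],
       [ 0.4403546 ,  0.79148458, -0.42383958]]), 't': array([-0.46491331,  0.1531153 ,  1.59876512])}
wide_cupboard [([363.7, 261.1], 0.88), ([346.5, 265.7], 0.54)]
narrow_cupboard [([315.2, 222.8],
[... 759 characters left out ...]
 0.87)]
counter_bell []
stapler [([470.1, 263.5], 0.63)]
stick_cup [([484.1, 215.8], 0.76)]
wrist {'fx': 431.33990436613846, 'fy': 431.33990436613846, 'cx': 317.8341731899758, 'cy': 231.7204505455616, 'tool_from_camera': array([[-4.70496567e-04, -9.49476315e-01, -3.13838344e-01,
         8.12053918e-02],
       [ 9.99999087e-01, -4.91801489e-05, -1.35037913e-03,
         2.80574114e-04],
       [ 1.26671839e-03, -3.13838693e-01,  9.49475471e-01,
        -1.43936180e-01],
       [ 0.00000000e+00,  0.00000000e+00,  0.00000000e+00,
         1.00000000e+00]])}
wide_cupboard []
narrow_cupboard []
wide_door []
wide_press []
wide_hinge []
counter_bell [([79.3, 384.7], 0.66)]
stapler []
stick_cup []
```

View pics/side0.png

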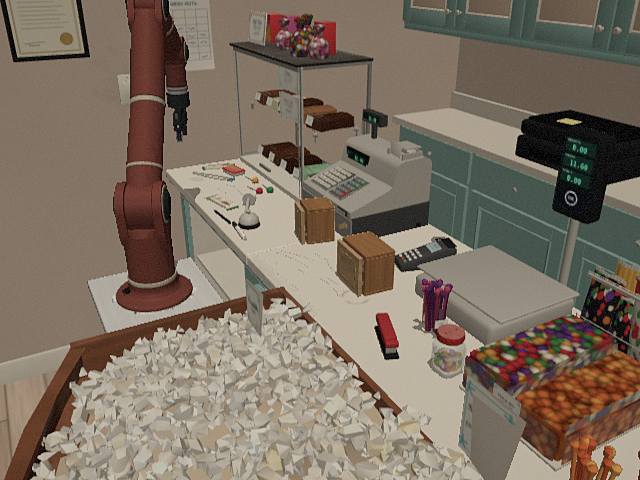

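View pics/top0.png

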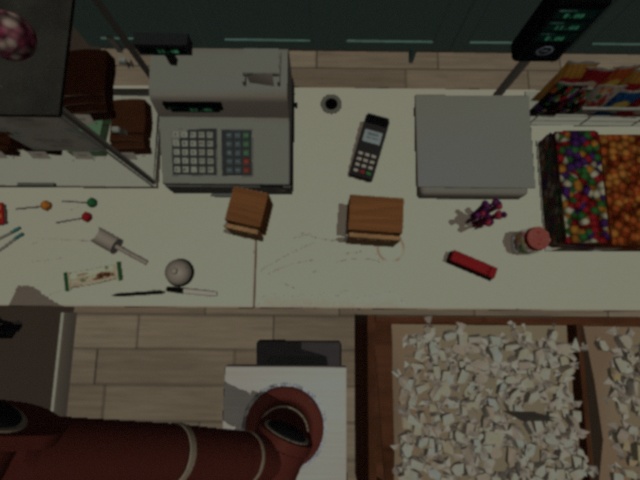

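View pics/wrist0.png

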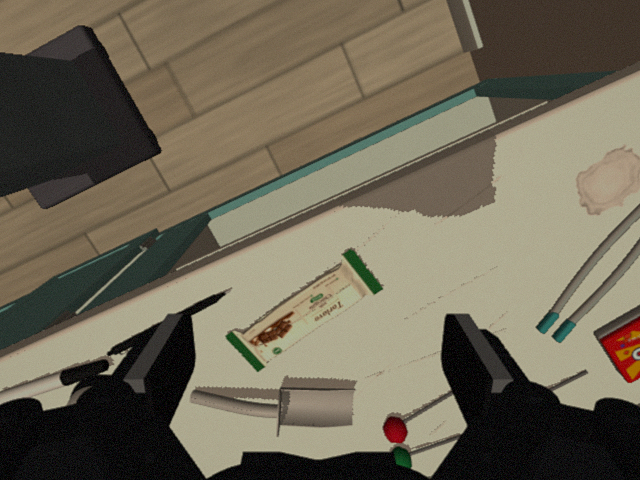

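The side view shows the wide cupboard at about (365,262) and the narrow one at (315,221). The top view has the wide one at (375,220), the narrow one at (249,212), and the bell at (179,272). The stapler is at (471,264) and the cup at (485,214). I'll enlarge the cupboards to get their corners.

Run:
```python
import cv2
a=cv2.imread("pics/top0.png")[180:255,215:415]; a=cv2.convertScaleAbs(cv2.resize(a,None,fx=4,fy=4,interpolation=cv2.INTER_CUBIC),alpha=1.5)
cv2.imwrite("pics/topc.png",a)
b=cv2.imread("pics/side0.png")[190:300,285:405]; cv2.imwrite("pics/sidec.png",cv2.resize(b,None,fx=5,fy=5,interpolation=cv2.INTER_CUBIC))
```

```text
(no output)
```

View pics/topc.png

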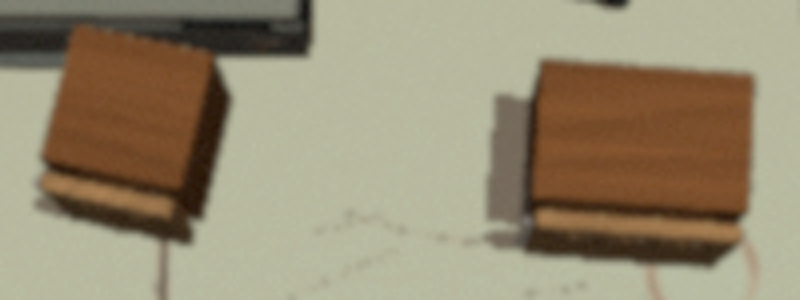

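View pics/sidec.png

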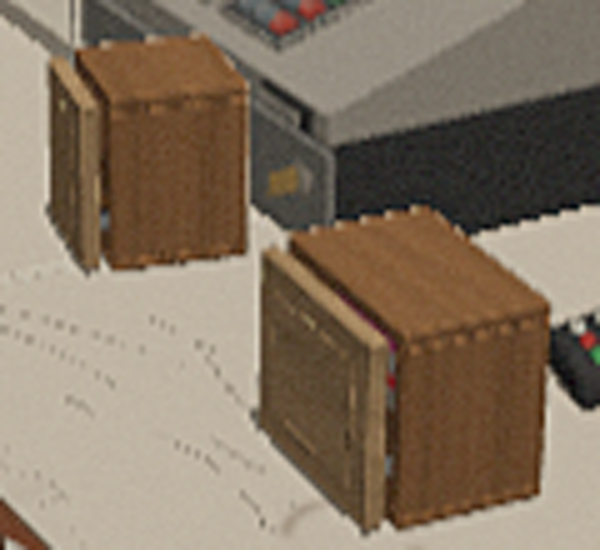

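```bash
cat > h.py <<'E'
import numpy as np, cv2
from scipy.optimize import least_squares
K={"side":(591.2474,326.555,234.9777,np.array([[ 0.87466156, -0.48472097,  0.00356754],[-0.20262028, -0.37228718, -0.90573025],[ 0.4403546 ,  0.79148458, -0.42383958]]),np.array([-0.46491331,  0.1531153 ,  1.59876512])),
"top":(448.25226,322.00678,232.98814,np.array([[ 0.00840073, -0.99995115,  0.00520885],[-0.98483879, -0.00917613, -0.17322919],[ 0.17326852, -0.00367462, -0.98486777]]),np.array([-0.09560972,  0.49528518,  1.14761124]))}
def proj(n,X):
    f,cx,cy,R,t=K[n]; c=np.atleast_2d(X)@R.T+t
    return np.c_[cx+f*c[:,0]/c[:,2],cy+f*c[:,1]/c[:,2]]
def at_z(n,px,z):
    f,cx,cy,R,t=K[n]; d=R.T@np.array([(px[0]-cx)/f,(px[1]-cy)/f,1]); o=-R.T@t
    return o+d*(z-o[2])/d[2]
def local(p,L):
    x,y,a=p; c,s=np.cos(a),np.sin(a); L=np.atleast_2d(L)
    return np.c_[x+c*L[:,0]-s*L[:,1],y+s*L[:,0]+c*L[:,1],L[:,2]]
E
python3 - <<'E'
from h import *
def fit(w,top,side):
    h=w/2;d=.045
    T=np.array([[d,h,.12],[d,-h,.12],[-d,-h,.12],[-d,h,.12]])
    S=np.array([[-d,h,.12],[d,h,.12],[d,-h,.12],[-d,-h,.12],[-d,-h,0],[d,-h,0]])
    top=(np.array(top)+.5)/4-.5+[215,180]; side=(np.array(side)+.5)/5-.5+[285,190]
    for which in ("both","top","side"):
        f=lambda p:np.r_[(proj("top",local(p,T))-top).ravel()*(which!="side"),(proj("side",local(p,S))-side).ravel()*(which!="top")]
        r=least_squares(f,[.55,0,0]); print(which,r.x[:2],np.degrees(r.x[2]),np.round(r.fun,1))
        if which=="both": p=r.x
    return p
p=fit(.136,[(543,60),(753,75),(745,214),(533,205)],[(290,237),(430,207),(548,308),(402,338),(400,528),(538,493)])
q=fit(.091,[(75,27),(210,58),(184,193),(45,160)],[(77,50),(205,37),(246,93),(110,107),(113,268),(246,250)])
print("wide",local(p,[[-.057,.065,.1],[-.063,-.04,.1],[-.063,-.065,.1]]))
print("narrow right edge",local(q,[[-.06,-.045,0],[.045,-.0455,0],[-.06,.045,0]]))
print("bell",at_z("top",(179,272),.03),at_z("side",(248,214),.03))
print("stapler",at_z("top",(471,264),.03),at_z("side",(386,335),.03))
print("cup",at_z("top",(485,214),.07),at_z("side",(434,300),.07))
E
```

```text
both [ 0.53270246 -0.22578556] -3.565747956553388 [-0.4 -0.1  1.  -0.1  1.6  0.2 -0.  -1.4 -1.3 -1.1 -0.9 -0.8  0.6 -1.6
 -0.  -1.1 -1.   0.9  0.3  0.7]
top [ 0.53185985 -0.2244553 ] -3.2232526193503763 [-1.   0.4  0.3  0.1  1.1  0.4 -0.5 -0.9 -0.  -0.  -0.  -0.   0.  -0.
 -0.  -0.  -0.   0.  -0.   0. ]
side [ 0.53254839 -0.2283602 ] -4.235388595913176 [ 0.  -0.   0.   0.   0.   0.   0.  -0.  -0.7 -0.9 -0.1 -0.5  1.  -1.1
  0.1 -0.7 -0.9  1.3  0.6  1.2]
both [0.54774751 0.09749925] -11.450273455394576 [ 0.4 -0.3  1.7 -0.8  0.  -0.2 -0.8  0.6 -1.3 -0.7 -0.1 -1.1  0.5 -2.2
 -0.2 -1.7 -0.4  1.2  0.1  1.2]
top [0.54738247 0.09828438] -11.128381197067334 [-0.1 -0.1  1.3 -0.7 -0.2 -0.1 -1.   0.9 -0.  -0.  -0.  -0.   0.  -0.
 -0.  -0.  -0.   0.  -0.   0. ]
side [0.54696103 0.09398163] -12.317246458170608 [ 0.  -0.   0.  -0.   0.   0.   0.   0.  -0.9 -0.4  0.5 -0.7  0.7 -1.6
 -0.2 -1.3 -0.4  1.7  0.3  1.8]
wide [[ 0.47985541 -0.15736635  0.1       ]
 [ 0.46733667 -0.26178991  0.1       ]
 [ 0.46578182 -0.28674151  0.1       ]]
narrow right edge [[0.48000839 0.06530591 0.        ]
 [0.58281935 0.04397154 0.        ]
 [0.49787495 0.15351468 0.        ]]
bell [0.39028279 0.28577676 0.03      ] [0.39935396 0.3124283  0.03      ]
stapler [ 0.41842058 -0.48828676  0.03      ] [ 0.40862463 -0.50496988  0.03      ]
cup [ 0.54597076 -0.51799975  0.07      ] [ 0.55917592 -0.48598325  0.07      ]
```

{"op": "apply_moves", "data": {"deltas": [[[0,0,-7.1],[0,0,-10],1],[[0,0,-7.1],[0,0,-10],1],[[0,0,-7.1],[0,0,-10],1],[[0,0,0],[-18,-34,0],1],[[0,0,0],[-18,-34,0],1],[[0,0,0],[-18,-34,0],1],[[0,0,0],[-18,-34,0],1],[[0,0,0],[-18,-34,0],1],[[0,0,0],[-18,-34,0],1]]}}

```text
t: 2.1
tool_pos: [0.37, 0.3766, 0.2616]
tcp_rot: [180.0, 0.0, 176.3]
contact_force: [0.3, -0.7, 0.3]
finger_gap: -0.0001
```

{"op": "apply_moves", "data": {"deltas": [[[0,0,0],[-15,-38,0],1],[[0,0,0],[-15,-38,0],1],[[0,0,0],[-15,-38,0],1],[[0,0,0],[-15,-38,0],1],[[0,0,0],[-15,-38,0],1],[[0,0,0],[-15,-38,0],1],[[0,0,0],[-12,-38,0],1],[[0,0,0],[-5,-40,0],1],[[0,0,0],[0,-40,0],1],[[0,0,0],[0,-40,0],1],[[0,0,0],[0,-40,0],1],[[0,0,0],[0,-40,0],1]]}}

```text
t: 3.1
tool_pos: [0.4456, -0.0955, 0.2617]
tcp_rot: [-180.0, 0.1, 176.3]
contact_force: [0.8, 0.3, 0.8]
finger_gap: -0.0002
```

{"op": "apply_moves", "data": {"deltas": [[[0,0,0],[4,-34,0],1],[[0,0,0],[4,-34,0],1],[[0,0,0],[4,-34,0],1],[[0,0,0],[4,-34,0],1],[[0,0,0],[4,-31,0],1],[[0,0,0],[0,0,0],1]]}}

```text
t: 3.6
tool_pos: [0.4124, -0.2669, 0.2617]
tcp_rot: [-179.7, -0.0, 175.6]
contact_force: [-0.6, -0.6, 1.0]
finger_gap: 0.0004
```

Run:
```python
from station import *
import cv2
s=read_state();print(s["tool_pos"],s["tcp_rot"],s["joint_positions"],s["contact_force"])
for n in ["wrist","top"]:
    p=snapshot(n); cv2.imwrite(f"pics/{n}1.png",p["image"][:,:,::-1])
print(spot_in("wrist","wide_press"))
```

```text
[ 0.41240792 -0.26691718  0.26173832] [-1.79655504e+02 -3.20824086e-03  1.75592807e+02] [ 23.8296795   19.28924989   8.64268757 104.88093253  -3.06558062
  55.91417555 119.29855404] [-0.62128882 -0.60390393  0.98656471]
[{'pixel': [384.9, 269.0], 'p': 0.8}]
```

View pics/wrist1.png

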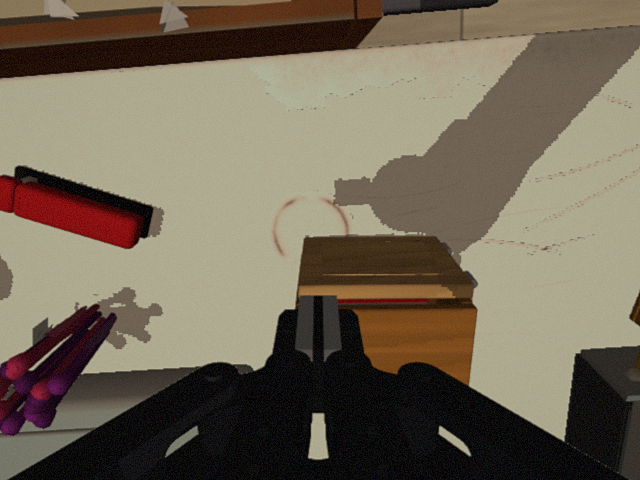

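View pics/top1.png

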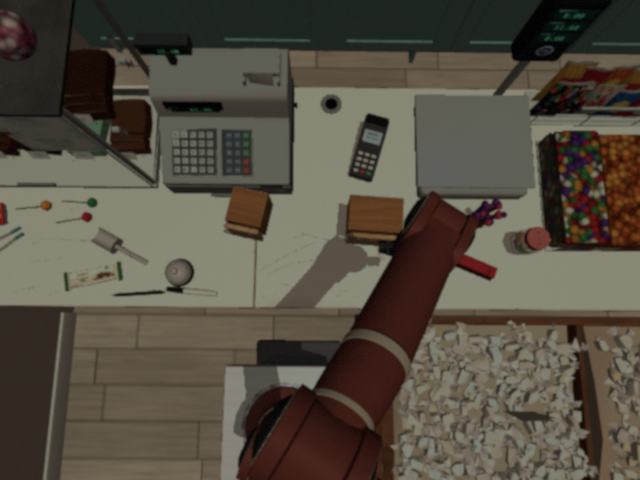

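The wrist picture shows the wide door's top edge from about (299,285) to (470,280). The closed fingertips are at (320,300), near the free edge. I'll refine the door's pose from this view.

Run:
```python
import cv2
b=cv2.imread("pics/wrist1.png")[225:325,280:490]; b=cv2.resize(b,None,fx=3.8,fy=3.8,interpolation=cv2.INTER_CUBIC); b=cv2.convertScaleAbs(b,alpha=1.3);cv2.imwrite("pics/wc.png",b)
```

```text
(no output)
```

View pics/wc.png

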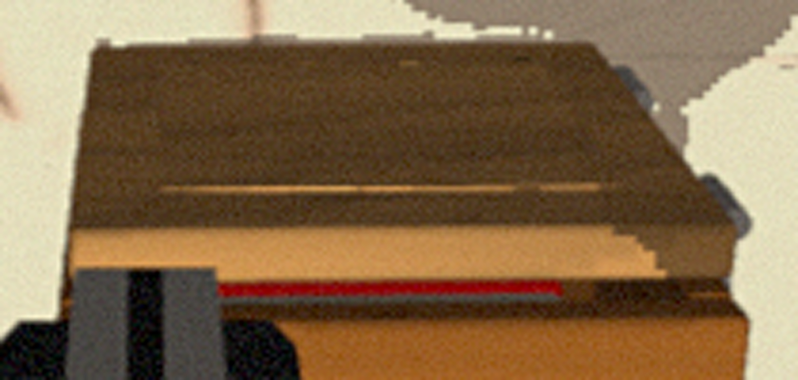

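Run:
```python
import numpy as np
from scipy.spatial.transform import Rotation as R
T=np.array([[-4.70496567e-04,-9.49476315e-01,-3.13838344e-01,8.12053918e-02],[9.99999087e-01,-4.918e-05,-1.35037913e-03,2.80574114e-04],[1.26671839e-03,-3.13838693e-01,9.49475471e-01,-1.43936180e-01]])
Rw=R.from_euler('xyz',[-179.6555,-.0032,175.5928],degrees=True).as_matrix(); p=np.array([.41240792,-.26691718,.26173832])
def ray(u,v,z):
    d=np.array([(u-317.834)/431.34,(v-231.72)/431.34,1]); d=Rw@(T[:,:3]@d); o=Rw@T[:,3]+p
    return o+d*(z-o[2])/d[2]
c=lambda x,y:((x+.5)/3.8-.5+280,(y+.5)/3.8-.5+225)
P=[ray(*c(*q),z) for q,z in (((72,230),.116),((738,224),.116),((93,46),.004),((592,42),.004))]
print(np.round(P,4))
for a,b in ((0,1),(2,3)):
    d=P[b]-P[a]; print(np.linalg.norm(d),np.degrees(np.arctan2(-d[0],d[1])))
# finger tip width at tip depth z=TCP
for q in ((78,268),(217,268)): print(ray(*c(*q),p[2])-p)
```

```text
[[ 0.4672 -0.2864  0.116 ]
 [ 0.4754 -0.1579  0.116 ]
 [ 0.4678 -0.2866  0.004 ]
 [ 0.4764 -0.1579  0.004 ]]
0.12880190089196072 -3.6700363518332133
0.1289685800394398 -3.8055139695971296
[-0.00939706 -0.00576277  0.        ]
[-8.40157535e-03  7.71331393e-03  5.55111512e-17]
```

{"op": "apply_moves", "data": {"deltas": [[[0,0,0],[0,5,30],1],[[0,0,0],[0,0,35],1],[[0,0,0],[0,0,35],1],[[0,0,0],[0,0,35],1],[[0,0,0],[0,0,25],1],[[0,0,0],[0,0,10],1],[[0,0,0],[-10,0,0],1],[[0,0,0],[-10,0,0],1],[[0,0,0],[-10,0,0],1],[[0,0,0],[0,0,0],1]]}}

```text
t: 4.58
tool_pos: [0.4505, -0.2558, 0.0929]
tcp_rot: [-179.9, 0.4, 176.5]
contact_force: [0.0, 0.3, -0.2]
finger_gap: -0.0005
```

{"op": "apply_moves", "data": {"deltas": [[[0,0,0],[0,-6,0],1],[[0,0,0],[-3,0,0],1],[[0,0,0],[-2,0,0],1],[[0,0,0],[0,0,0],1],[[0,0,0],[0,0,0],1]]}}

```text
t: 5.0
tool_pos: [0.4499, -0.2622, 0.0914]
tcp_rot: [180.0, -0.0, 176.3]
contact_force: [-0.2, 0.3, -0.0]
finger_gap: 0.0004
```

{"op": "apply_moves", "data": {"deltas": [[[0,0,0],[-3,0,0],1],[[0,0,0],[-2,0,0],1],[[0,0,0],[-1,0,0],1],[[0,0,0],[0,0,0],1]]}}

```text
t: 5.33
tool_pos: [0.4564, -0.2625, 0.0913]
tcp_rot: [-180.0, 0.0, 176.3]
contact_force: [-0.4, 0.3, -0.7]
finger_gap: 0.0003
```

{"op": "apply_moves", "data": {"deltas": [[[0,0,0],[-1,0,0],1],[[0,0,0],[-1,0,0],1],[[0,0,0],[-1,0,0],1],[[0,0,0],[0,0,0],1]]}}

```text
t: 5.67
tool_pos: [0.458, -0.2627, 0.0912]
tcp_rot: [180.0, -0.1, 176.3]
contact_force: [-3.1, 0.1, 1.6]
finger_gap: 0.0002
```

{"op": "apply_moves", "data": {"deltas": [[[0,0,0],[-1,0,0],1],[[0,0,0],[-1,0,0],1],[[0,0,0],[-1,0,0],1],[[0,0,0],[0,0,0],1]]}}

```text
t: 6.0
tool_pos: [0.4611, -0.263, 0.0911]
tcp_rot: [180.0, -0.1, 176.3]
contact_force: [-4.3, -0.1, 2.2]
finger_gap: -0.0002
```

{"op": "apply_moves", "data": {"deltas": [[[0,0,0],[-1,0,0],1],[[0,0,0],[-0.5,0,0],1],[[0,0,0],[0,0,0],1]]}}

```text
t: 6.25
tool_pos: [0.4621, -0.2631, 0.0911]
tcp_rot: [180.0, -0.2, 176.3]
contact_force: [-6.0, 0.4, 3.3]
finger_gap: 0.0002
```

{"op": "apply_moves", "data": {"deltas": [[[0,0,0],[5,0,0],1],[[0,0,0],[8,0,0],1],[[0,0,0],[10,0,0],1],[[0,0,0],[10,0,0],1],[[0,0,0],[10,-5,0],1],[[0,0,0],[10,-5,0],1],[[0,0,0],[10,-5,0],1],[[0,0,0],[10,-5,0],1],[[0,0,0],[0,-5,0],1],[[0,0,0],[0,0,0],1]]}}

```text
t: 7.08
tool_pos: [0.3889, -0.2858, 0.0918]
tcp_rot: [-179.9, 0.1, 176.1]
contact_force: [0.3, 0.8, -0.3]
finger_gap: 0.0
```

Run:
```python
from station import *
import cv2, numpy as np
s=read_state();print(s["tool_pos"],s["tcp_rot"],s["contact_force"])
p=snapshot("wrist")["image"];q=snapshot("side")["image"][180:310,275:435]; t=snapshot("top")["image"]
cv2.imwrite("pics/w2.png",p[:,:,::-1]);cv2.imwrite("pics/s2.png",cv2.resize(q[:,:,::-1],None,fx=4,fy=4)); cv2.imwrite("pics/t2.png",t[:,:,::-1])
```

```text
[ 0.38894107 -0.28583588  0.09177075] [-1.79859702e+02  1.20574119e-01  1.76085090e+02] [ 0.325657    0.78408762 -0.27723715]
```

View pics/w2.png

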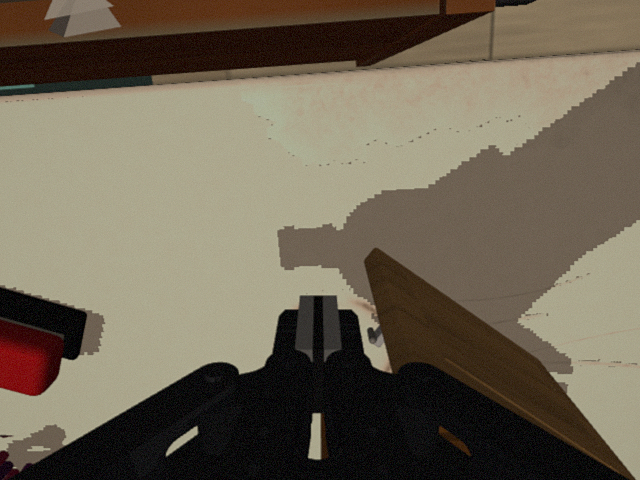

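View pics/s2.png

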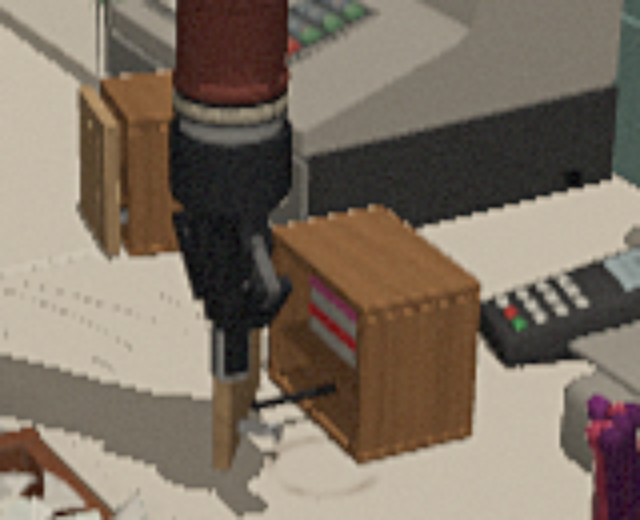

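```bash
cat >> h.py <<'E'
from scipy.spatial.transform import Rotation as Rot
T=np.array([[-4.70496567e-04,-9.49476315e-01,-3.13838344e-01,8.12053918e-02],[9.99999087e-01,-4.918e-05,-1.35037913e-03,2.80574114e-04],[1.26671839e-03,-3.13838693e-01,9.49475471e-01,-1.43936180e-01]])
def wray(st,u,v,z):
    Rw=Rot.from_euler('xyz',st["tcp_rot"],degrees=True).as_matrix()
    d=Rw@(T[:,:3]@np.array([(u-317.834)/431.34,(v-231.72)/431.34,1])); o=Rw@T[:,3]+st["tool_pos"]
    return o+d*(z-o[2])/d[2]
def wproj(st,X):
    Rw=Rot.from_euler('xyz',st["tcp_rot"],degrees=True).as_matrix()
    c=((np.atleast_2d(X)-st["tool_pos"])@Rw-T[:,3])@T[:,:3]
    return np.c_[317.834+431.34*c[:,0]/c[:,2],231.72+431.34*c[:,1]/c[:,2]]
H=np.array([.4815,-.1575]); A=np.radians(-3.7)
def door(th,r,off,z):
    # off>0: outer side
    a=A-th; u=np.array([np.sin(a),-np.cos(a)]); n=np.array([-np.cos(a),-np.sin(a)])
    return np.r_[H+r*u+off*n,z]
E
python3 - <<'E'
from h import *
from station import read_state
s=read_state()
for th in (.5,.6,.7,.8,.9,1.0):
    X=[door(th,.13,o,z) for o in (.006,-.006) for z in (.116,.004)]+[door(th,.0,.006,.116)]
    print(th,np.round(X[0],3),np.round(wproj(s,X)).astype(int).tolist(),np.round(proj("side",X)).astype(int).tolist())
E
```

```text
0.5 [ 0.407 -0.264  0.116] [[379, 395], [353, 265], [361, 421], [343, 281], [674, 532]] [[334, 260], [334, 297], [339, 260], [338, 298], [336, 238]]
0.6 [ 0.397 -0.256  0.116] [[403, 368], [367, 247], [381, 393], [354, 263], [675, 533]] [[329, 259], [329, 297], [334, 260], [333, 297], [336, 238]]
0.7 [ 0.387 -0.247  0.116] [[431, 341], [382, 231], [405, 365], [368, 246], [676, 533]] [[324, 259], [324, 296], [329, 259], [328, 297], [336, 238]]
0.8 [ 0.379 -0.237  0.116] [[464, 316], [399, 215], [434, 339], [383, 229], [677, 534]] [[319, 258], [320, 295], [324, 259], [324, 296], [336, 238]]
0.9 [ 0.371 -0.227  0.116] [[500, 292], [419, 201], [466, 314], [401, 214], [677, 535]] [[315, 257], [315, 294], [319, 258], [319, 295], [337, 238]]
1.0 [ 0.365 -0.215  0.116] [[539, 271], [440, 188], [503, 290], [420, 200], [678, 536]] [[311, 256], [311, 293], [315, 257], [315, 294], [337, 238]]
```

View pics/t2.png

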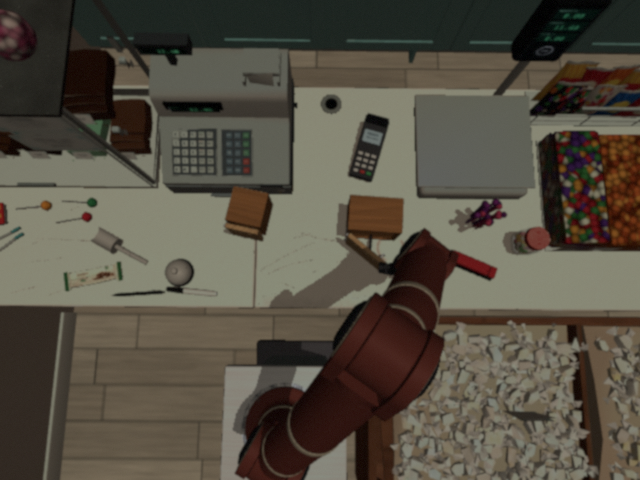

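Run:
```python
from h import *
Rw=Rot.from_euler('xyz',[180,0,176.1],degrees=True).as_matrix()
P=[np.array([.3889,-.2858,.092]),np.array([.392,-.308,.085]),np.array([.43,-.308,.085])]
for th,r,o in ((.45,.118,.022),(.6,.112,.018),(.8,.108,.018),(1.0,.102,.018),(1.2,.096,.018),(1.4,.09,.017),(1.57,.085,.016)):
    P.append(door(th,r,-o,.085))
for a,b in zip(P,P[1:]): print(np.round(b,3),round(float(np.hypot(*b[:2])),3),np.round(Rw.T@(b-a)*1000,1))
```

```text
[ 0.392 -0.308  0.085] 0.499 [ -4.6 -21.9   7. ]
[ 0.43  -0.308  0.085] 0.529 [-37.9   2.6   0. ]
[ 0.443 -0.271  0.085] 0.519 [-10.   37.7   0. ]
[ 0.427 -0.257  0.085] 0.498 [16.9 13.2  0. ]
[ 0.411 -0.241  0.085] 0.477 [16.6 14.4  0. ]
[ 0.401 -0.223  0.085] 0.459 [11.2 17.9  0. ]
[ 0.395 -0.204  0.085] 0.445 [ 6.9 18.7  0. ]
[ 0.394 -0.184  0.085] 0.435 [ 2.9 19.5  0. ]
[ 0.396 -0.168  0.085] 0.43 [-0.8 16.   0. ]
```

{"op": "apply_moves", "data": {"deltas": [[[0,0,0],[-4,-22,0],1],[[0,0,0],[-12,0,4],1],[[0,0,0],[-16,0,3],1],[[0,0,0],[-14,6,0],1],[[0,0,0],[-7,18,0],1],[[0,0,0],[0,14,0],1],[[0,0,0],[0,0,0],1],[[0,0,0],[0,0,0],1]]}}

```text
t: 7.9
tool_pos: [0.4439, -0.2693, 0.0842]
tcp_rot: [180.0, 0.0, 176.5]
contact_force: [0.0, -0.2, 0.3]
finger_gap: -0.0001
```

Run:
```python
from station import *
import cv2, numpy as np
s=read_state();print(s["tool_pos"],s["tcp_rot"],s["contact_force"])
p=snapshot("wrist")["image"];q=snapshot("side")["image"][180:310,275:435]
q=cv2.resize(q,None,fx=3,fy=3); o=np.zeros((480,1120,3),np.uint8);o[:,:640]=p;o[:390,640:]=q
cv2.imwrite("pics/c3.png",cv2.resize(o,(798,342))[:,:,::-1])
```

```text
[ 0.44394529 -0.26932759  0.08422537] [1.79977899e+02 2.35201381e-03 1.76476515e+02] [ 0.04009658 -0.1686723   0.34302721]
```

View pics/c3.png

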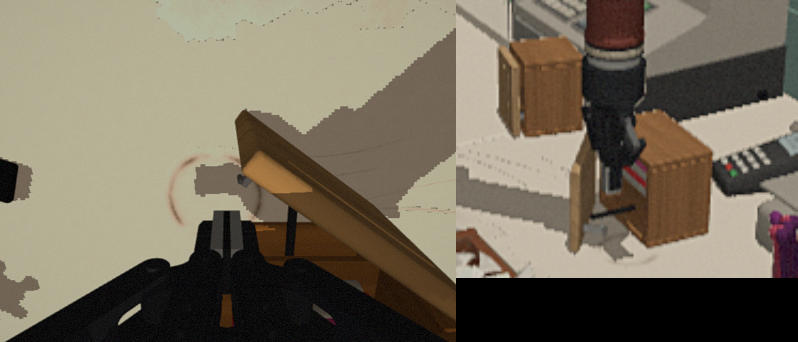

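The fingers now stand behind the ajar door, clear of the striker: the fingertip is at about (228,215) in the left panel, and the door's free edge is at (250,160). Next I'll sweep the door open.

{"op": "apply_moves", "data": {"deltas": [[[0,0,0],[9,6,0],1],[[0,0,0],[8,6,0],1],[[0,0,0],[8,7,0],1],[[0,0,0],[8,7,0],1],[[0,0,0],[6,9,0],1],[[0,0,0],[5,9,0],1],[[0,0,0],[4,9,0],1],[[0,0,0],[3,9,0],1],[[0,0,0],[0,0,0],1],[[0,0,0],[0,0,0],1]]}}

```text
t: 8.83
tool_pos: [0.3964, -0.205, 0.0844]
tcp_rot: [180.0, 0.0, 176.4]
contact_force: [-0.0, 0.2, -0.9]
finger_gap: 0.0002
```

Run:
```python
from station import *
import cv2, numpy as np
s=read_state();print(s["tool_pos"],s["tcp_rot"],s["contact_force"])
p=snapshot("wrist")["image"];q=snapshot("side")["image"][180:310,275:435]
q=cv2.resize(q,None,fx=3,fy=3); o=np.zeros((480,1120,3),np.uint8);o[:,:640]=p;o[:390,640:]=q
cv2.imwrite("pics/c4.png",cv2.resize(o,(798,342))[:,:,::-1])
```

```text
[ 0.3964161  -0.20495058  0.08438973] [1.79997634e+02 1.49890083e-02 1.76360925e+02] [-0.04565584  0.24946482 -0.9417127 ]
```

View pics/c4.png

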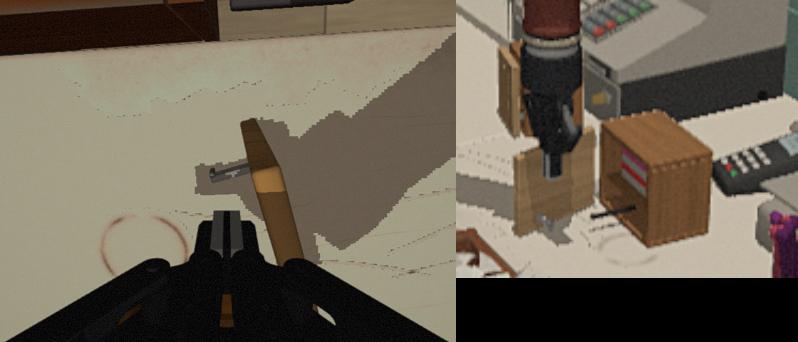

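{"op": "apply_moves", "data": {"deltas": [[[0,0,0],[2,8,0],1],[[0,0,0],[1,8,0],1],[[0,0,0],[0,6,0],1],[[0,0,0],[0,4,0],1],[[0,0,0],[0,3,0],1],[[0,0,0],[0,2,0],1],[[0,0,0],[0,0,0],1],[[0,0,0],[0,0,0],1]]}}

```text
t: 9.6
tool_pos: [0.3953, -0.1744, 0.0843]
tcp_rot: [-180.0, 0.0, 176.3]
contact_force: [-0.1, -0.9, -0.4]
finger_gap: -0.0001
```

Run:
```python
from station import *
import cv2, numpy as np
from h import *
s=read_state();print(s["tool_pos"],s["tcp_rot"],s["contact_force"])
p=snapshot("wrist")["image"]; cv2.imwrite("pics/w5.png",p[:,:,::-1])
for th in (1.3,1.4,1.5,1.6):
    X=[door(th,r,o,.116) for r in (.13,.06) for o in (.006,-.006)]
    print(th,np.round(wproj(s,X)).astype(int).tolist())
```

```text
[ 0.39525439 -0.17444962  0.08434569] [-1.79990130e+02  1.00094141e-02  1.76287596e+02] [-0.12085541 -0.90309986 -0.38929887]
1.3 [[294, 239], [252, 250], [355, 435], [320, 443]]
1.4 [[340, 232], [297, 239], [374, 434], [337, 439]]
1.5 [[388, 228], [344, 231], [392, 433], [355, 435]]
1.6 [[435, 229], [392, 228], [411, 434], [374, 434]]
```

View pics/w5.png

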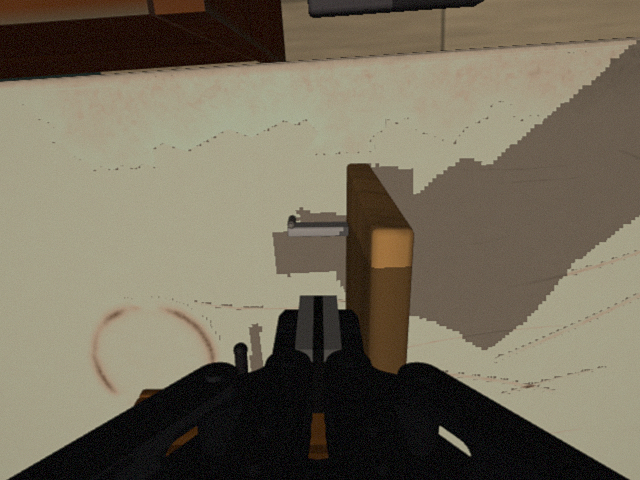

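The door's free end is at (371–412,229) in the wrist view, which fits about 1.55 rad. I'll back off sideways and then lift.

{"op": "apply_moves", "data": {"deltas": [[[0,0,0],[0,-6,0],1],[[0,0,0],[0,-12,0],1],[[0,0,0],[0,-15,0],1],[[0,0,0],[0,0,-25],1],[[0,0,0],[0,0,-35],1],[[0,0,0],[0,0,-35],1],[[0,0,0],[0,0,-35],1],[[0,0,0],[0,0,0],1],[[0,0,0],[0,0,0],1]]}}

```text
t: 10.4
tool_pos: [0.3939, -0.2087, 0.2162]
tcp_rot: [-179.9, 0.3, 176.2]
contact_force: [0.3, 0.1, 0.5]
finger_gap: -0.0003
```

Run:
```python
from station import *
import cv2, numpy as np
from h import *
s=read_state();print(s["tool_pos"],s["tcp_rot"],s["contact_force"],s["t"])
p=snapshot("wrist")["image"]; cv2.imwrite("pics/w6.png",p[:,:,::-1])
cv2.imwrite("pics/s6.png",snapshot("side")["image"][:,:,::-1]);cv2.imwrite("pics/t6.png",snapshot("top")["image"][:,:,::-1])
for th in (1.4,1.5,1.6):
    X=[door(th,.13,o,.116) for o in (.006,-.006)]
    print(th,np.round(wproj(s,X)).astype(int).tolist())
for a,b in (("side0","s6"),("top0","t6")):
    d=cv2.absdiff(cv2.imread(f"pics/{a}.png"),cv2.imread(f"pics/{b}.png")).max(2)
    boxes={"s6":dict(bell=(235,190,262,235),stapler=(373,310,402,362),cup=(418,275,455,335),narrow=(292,195,337,245)),"t6":dict(bell=(163,257,195,290),stapler=(445,248,498,280),cup=(455,195,510,235),narrow=(222,184,275,240))}[b]
    for k,(x0,y0,x1,y1) in boxes.items(): print(b,k,(d[y0:y1,x0:x1]>40).mean().round(3))
```

```text
[ 0.39390114 -0.208677    0.21616646] [-179.88133902    0.28570976  176.21724349] [0.2696598  0.07607902 0.50064174] 10.4
1.4 [[390, 156], [369, 159]]
1.5 [[413, 154], [392, 156]]
1.6 [[437, 155], [415, 154]]
s6 bell 0.0
s6 stapler 0.0
s6 cup 0.0
s6 narrow 0.184
t6 bell 0.0
t6 stapler 0.0
t6 cup 0.0
t6 narrow 0.0
```

View pics/w6.png

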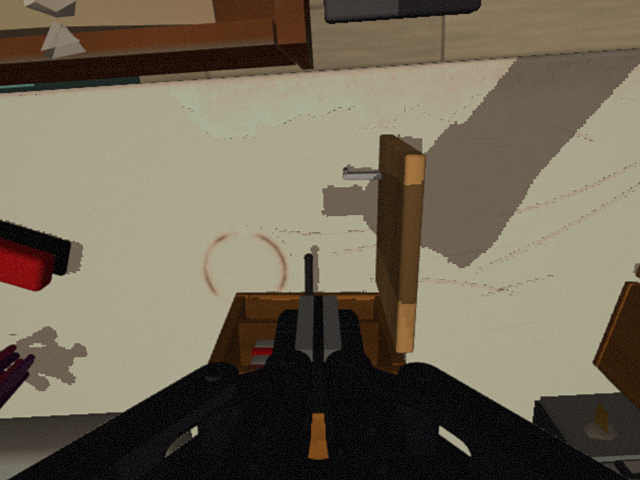

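View pics/s6.png

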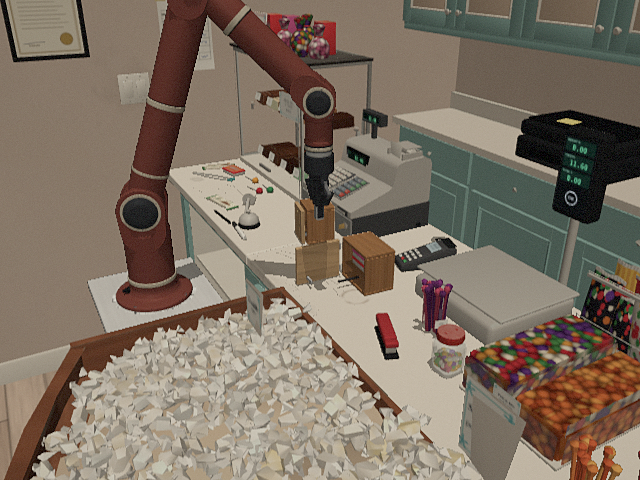

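View pics/t6.png

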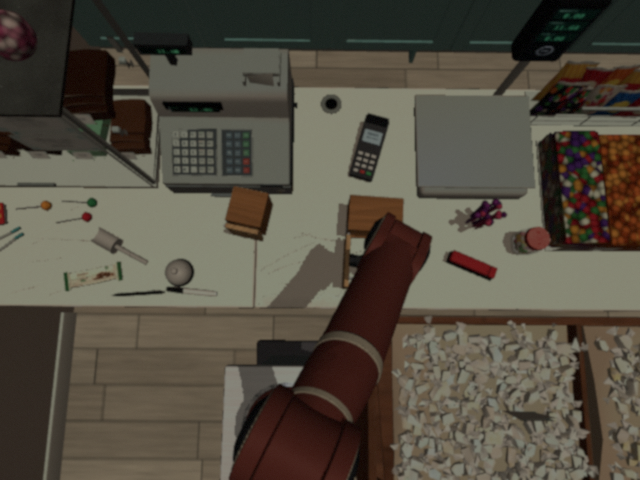

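The wide door stands square, with its end at (404–424,155), which fits about 1.55 rad. The arm is clear, and the bell, stapler and cup haven't changed in either camera. The narrow cupboard is unchanged in the top view; the side-view difference is the gripper in front of it.

```bash
python3 -c "
from station import *
print(sign_off())"
```

```text
the job is handed in; nothing more can be done
None
```

The wide cupboard's door is open about square to its front, and the job is handed in. I pressed its free edge with the closed fingertips, to about 6 N and 4 mm in, until the catch let go. As I backed away, the door sprang to about 0.6 rad. I then reached behind it above the striker and pushed it open.

- **Door angle:** the last wrist picture puts it at about 1.55 rad, against 1.57 for exactly square.
- **Arm:** it was clear of everything, with fingertips at z = 0.216 m, wrist force near zero and the clock at 10.4 s of the 42 s allowed.
- **Loose items:** the bell, stapler and cup showed no change from the first pictures in either the top or the side camera.
- **Narrow cupboard:** it was unchanged in the top view. The side view did differ, at 18% of the pixels in that area. I put this down to the gripper standing in front of it, so the narrow door is confirmed shut only from above at the end. It also looked shut in the earlier side pictures.

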